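# Bolt the studio's solvent chest

## Robot

A 7-joint arm with a two-finger parallel gripper is mounted at the origin on the work surface. World frame = base frame: x ahead of the robot, y to its left, z up, the work surface at z = 0. Lengths are in m, angles in rad, forces in N, time in s.
With the tool pointing down it reaches from about 0.425 to 0.875 m from the base axis. Payload 4.7 kg.
Tool frame: the origin (TCP) lies at the very end of the fingers, on their centre line; the grasp point (between the pads) lies 19 mm behind it; z points along the fingers, y is the line along which they close (so a half turn about z gives the same grasp; the last joint's range is limited). The gripper opens to 87 mm and grips with 3 to 60 N. Pads are 19 mm wide; open, the fingers measure 117 mm over their backs; the gripper's body (75 mm by 190 mm) begins 51 mm behind the grasp point.
Start: joints at [-1.155, 0.321, -0.07, 1.45, 0.023, 1.371, -0.057], TCP at [0.254, 0.598, 0.223] pointing down, gripper open.
Joint ranges: [-2.86, 2.86], [-0.3, 2.09], [-1.38, 1.24], [0.06, 2.45], [-1.56, 4.7], [0.09, 2.05], [-2.69, 2.69]. Speed limits (rad/s): [2.57, 2.57, 3.14, 3.14, 3.14, 3.14, 3.14].

## Interface

Orientations are given as a rotation vector (axis times angle).
In Python, from bench import ctrl, vision gives the robot as it stands.
- The arm moves only by the tool jog_arm, never from a script. Its argument "increments" is a list of rows, each an object of numbers: "tx", "ty", "tz": the shift along the tool's x, y, z in mm; "wx", "wy", "wz": the turn, a rotation vector about the tool's x, y, z in rad; "gripper": the opening, from 0 (shut) to 1 (fully open). In form: [{"tx": .., "ty": .., "tz": .., "wx": .., "wy": .., "wz": .., "gripper": ..}, ...]. A call has exactly 5 rows; each row is the pose to reach, as a shift and turn from the pose commanded when the call began, along the tool's axes at that moment; what a row does not reach only later rows make up. A row lasts 1/12 s, in which the tool goes at most 41.7 mm and 7.16 degrees, less where a joint would pass 70% of its speed; a pose out of reach is approached as far as the arm can. A call with a gripper value outside its range is refused whole. The fingers move at their own pace and stop on an object; "grip_force" is the grip in N (left out, the last holds). Time passes only in rows, so rows that repeat a pose let the fingers close, or fill a call up. It gives the time, the measured TCP pose, the force, the opening and the grip force at its end, in the units of the state.
- ctrl.get_state(): the state, without advancing time (a new reading comes with each control period).
- vision.get_image(name): name is "scene" or "side" or "wrist"; returns a dict with "color" (420x560x3 uint8, blue, green, red), "fx", "fy", "cx", "cy" (pixels), "extrinsics" (4x4, takes a point from world to camera coordinates). Camera axes: x right, y down, z forward; pixel columns grow to the right and rows downward; lengths in m; the calibration is good to about 2 mm. A picture is of the moment at which its call begins. There is no depth.
- ctrl.close_job(): hands the job in; it is judged then, once.
Trained networks look in the newest picture that a camera, given by its name, has taken for a name from the list of things; names that differ only in an ending like _2 or _b are one class to them, and where a whole thing is asked for, a point or a joint stands for the part that bears it (a point fixed in the world has none). Each returns a list of dicts, best first, with "conf" (0 to 1); they miss things now and then, are a little off and sometimes report something else, mostly with a low value. They report only what shows in the picture. A call takes as long as a camera call.
- vision.spot_in(camera, thing): "bbox" ([left, top, right, bottom] in pixels, round what is visible of it).
The state is a dict: "time": time; "joint_positions": joint angles; "qd": joint speeds; "joint_torque": joint torques, N m; "position": TCP position; "tool_rot": TCP orientation; "ft_force": force on the tool from outside, world axes, zero at the start; "torque": the same for the moment, N m; "grip_width": opening from 0.0 (shut) to 1.0 (fully open); "grip_force": force on a finger pad.
Only numpy, scipy, OpenCV 4.12 (cv2) and the standard library are available. Lean on these libraries where they do the work, as an engineer would, in place of code of your own. Each camera call takes 0.05 s, during which the arm holds its last target. There are 200 camera calls.

## Task

Bolt the blue solvent chest shut for the night: with one fingertip press the long orange safety catch on its hatch down and keep it down, and meanwhile push the bolt by its upright yellow tab with the other fingertip until the bolt is fully home in the brass keeper. Keep the catch held until the bolt is home, then let it spring back up and move clear. Only press and push: pick nothing up, and leave the paint, brushes and other things standing where they are.

Things in the scene. Friction and masses are not known exactly. Their poses are not given: they have to be found in the camera images.
- chest: navy steel chest fixed to the table, 260 (x) x 360 (y) x 130 mm high; origin: centre of its underside. Its +y is the way the bolt slides to shut; +x points to the hinge side, away from the robot at yaw 0. The lighter blue hatch on top has its surface 134 mm above the origin and is flat and bare around the catch and tab; a flat pull 6 mm high lies on it at y = -140 mm.
- catch_bar: orange press bar of the spring safety catch, 30 mm wide (x) and 110 mm long (y, parallel to the bolt), 10 mm thick; origin: centre of its top face, 26 mm above the hatch when up; axes as the chest's. It stays level and goes straight down wherever along its length it is pressed, and a fingertip may slide along it. It lies 60 mm to -x of the bolt's line.
- catch (a joint): how far the catch is pressed down, in m: 0 up, 0.009 fully down. Spring: about 2 N to start, about 6 N fully down. Its tooth blocks the bolt unless pressed at least 0.0055; let up on the way, it drops into the bolt's next notch and blocks it again. With the bolt home and the catch up the bolt is locked.
- bolt_tab: upright yellow tab at the near (-y) end of the steel bolt, 30 mm wide (x), 10 mm thick (y), its top 42 mm and its bottom 3 mm above the hatch; origin: centre of its top face; axes as the chest's. It is pushed on its broad -y face, in front of which the hatch is bare; the bolt runs from the tab to +y.
- bolt (a joint): how far the bolt has slid along the chest's +y, in m: about 0 open (its start), 0.042 at the stop, fully home in the keeper. It slides with about 2 N of friction and stays where it is left.
- keeper (a point): mouth of the brass keeper on the chest, on the bolt's line (30 mm to +x of the chest's centre line), 8 mm above the hatch, at y = 107 mm. Two steel guides and the keeper stand on that line from y = 63 to 135 mm, 20 mm high above the hatch; axes as the chest's
- paint_jar: bystander: small teal jar with white cap, 44 mm across, 45 mm high, loose on the chest's top beyond the seam; origin: centre of its underside
- brush: bystander: flat foam brush with a pale wooden handle, 200 mm long, 34 mm wide, 18 mm high, loose on the chest's hatch along its hinge side; origin: middle of its underside
- tin_low: bystander: teal paint tin, 84 mm across, 55 mm high, on the table; origin: centre of its underside
- tin_high: bystander: lilac paint tin of the same size, standing on the teal tin; origin: centre of its underside
- mug: bystander: white mug, 76 mm across, 85 mm high, on the table; origin: centre of its underside
- paint_bottle: bystander: blue paint bottle with red cap, 60 mm across, 130 mm high, on the table; origin: centre of its underside
- spray_can: bystander: bare metal spray can, 64 mm across, 170 mm high, on the table; origin: centre of its underside

How it is judged:
On the way, in this order (a step that is already met when the one before it is completed fails the run):
1. a finger holds the catch down while the bolt is still open (value of joint catch above 0.005 m and contact force between the fingers and catch_bar above 0.5 N and value of joint bolt below 0.008 m), for 0.1 s.
2. the bolt is pushed along by a finger on its tab while a finger holds the catch down (value of joint bolt between 0.012 and 0.034 m and contact force between the fingers and catch_bar above 0.3 N and contact force between the fingers and bolt_tab above 0.3 N), for 0.04 s.
3. the bolt is home with the catch still held down (value of joint bolt above 0.036 m and value of joint catch above 0.004 m and contact force between the fingers and catch_bar above 0.3 N), for 0.04 s.
At the end, for the whole second after the job is handed in: the bolt is home (at least 36 of its 42 mm), the catch has sprung back up (within 2 mm), and every bystander is within 25 mm of where it stood (value of joint bolt above 0.036 m and value of joint catch below 0.002 m and distance of each of paint_jar, brush, tin_low, tin_high, mug, paint_bottle, spray_can from where it was at the start of the episode below 0.025 m); the robot touches nothing.
It fails at once if the jar, brush, tins, mug, paint bottle or spray can is picked up or moved by more than 25 mm (distance of any of paint_jar, brush, tin_low, tin_high, mug, paint_bottle, spray_can from where it was at the start of the episode above 0.025 m).
It fails at once if the catch is let up while the bolt is part-way (value of joint bolt between 0.012 and 0.034 m and value of joint catch below 0.003 m).
It also fails if it takes over 32 s, if anything falls off the work surface, if the arm or the gripper's body presses on something with over 40 N, if the wrist force passes 120 N, or if a joint passes its speed limit or range.

## Working session

There is one attempt and no reset: what is moved stays moved. The work goes in short steps, Python scripts to look and compute and a tool call to move; the robot and the scene stay as the last step left them, time stands still between calls to the robot, and variables do not carry over. Pictures are saved under pics/ and viewed, at most 10 in all, crops included, and the job is handed in when it is done.

Besides the shell and the picture viewer there is one more tool, called after "Call:" as name(argument=value, ...) on one line, values as JSON. jog_arm: Moves the arm, as the interface text tells. Its arguments: {"type":"object","properties":{"increments":{"type":"array"},"grip_force":{"type":"number"}},"required":["increments"]}

```bash
mkdir -p pics; cat > look.py <<'E'
from bench import ctrl, vision
import cv2, numpy as np
def shot(n,f):
    im=vision.get_image(n); cv2.imwrite(f'pics/{f}.png',im['color']); return im
E
python3 - <<'E'
from look import *
import pickle
s=ctrl.get_state(); print({k:np.round(v,3) for k,v in s.items()})
d={}
for n in ['scene','side','wrist']:
    d[n]=shot(n,n+'0')
    for t in ['chest','catch_bar','bolt_tab','keeper','paint_jar','brush','tin_high','spray_can','paint_bottle','mug']:
        try: r=vision.spot_in(n,t)
        except Exception as e: r=[]; print(t,e)
        print(n,t,[(np.round(x['bbox']).tolist(),round(x['conf'],2)) for x in r[:2]])
pickle.dump(d,open('d0.pkl','wb'))
a=np.hstack([d['scene']['color'],d['side']['color']])
print(ctrl.get_state()['time'])
E
```

```text
{'time': np.float64(0.0), 'joint_positions': array([-1.155,  0.322, -0.07 ,  1.452,  0.023,  1.371, -0.057]), 'qd': array([ 0.   , -0.   ,  0.   , -0.   ,  0.001, -0.   ,  0.002]), 'joint_torque': array([ 1.0000e-03, -4.9129e+01, -4.0300e-01, -3.1252e+01, -6.4000e-02,
        4.4000e-02,  0.0000e+00]), 'position': array([0.254, 0.598, 0.221]), 'tool_rot': array([-6.270e-01, -3.078e+00,  3.000e-03]), 'ft_force': array([ 0.562, -0.207,  0.042]), 'torque': array([-0.009,  0.006, -0.06 ]), 'grip_force': np.float64(0.0), 'grip_width': np.float64(0.999)}
scene chest [([175.0, 168.0, 310.0, 284.0], 0.79), ([140.0, 270.0, 168.0, 292.0], 0.41)]
scene catch_bar [([213.0, 194.0, 248.0, 212.0], 0.65), ([139.0, 270.0, 166.0, 292.0], 0.42)]
scene bolt_tab [([239.0, 203.0, 269.0, 222.0], 0.58)]
scene keeper [([262.0, 166.0, 275.0, 187.0], 0.53)]
scene paint_jar [([259.0, 165.0, 277.0, 187.0], 0.66)]
scene brush [([210.0, 220.0, 267.0, 256.0], 0.6)]
scene tin_high [([133.0, 252.0, 164.0, 280.0], 0.69)]
scene spray_can [([161.0, 291.0, 195.0, 338.0], 0.75)]
scene paint_bottle [([330.0, 136.0, 346.0, 
[... 252 characters left out ...]
_tab [([291.0, 196.0, 318.0, 216.0], 0.61), ([367.0, 295.0, 408.0, 349.0], 0.6)]
side keeper [([215.0, 171.0, 387.0, 320.0], 0.64)]
side paint_jar [([232.0, 182.0, 249.0, 203.0], 0.87), ([370.0, 298.0, 410.0, 348.0], 0.44)]
side brush [([320.0, 191.0, 377.0, 238.0], 0.84)]
side tin_high [([368.0, 298.0, 411.0, 348.0], 0.69)]
side spray_can [([432.0, 244.0, 473.0, 320.0], 0.82)]
side paint_bottle [([166.0, 147.0, 191.0, 191.0], 0.62)]
side mug [([205.0, 130.0, 230.0, 166.0], 0.58)]
wrist chest []
wrist catch_bar []
wrist bolt_tab []
wrist keeper []
wrist paint_jar []
wrist brush []
wrist tin_high []
wrist spray_can []
wrist paint_bottle [([203.0, 348.0, 244.0, 367.0], 0.63)]
wrist mug []
1.65
```

```bash
python3 - <<'E'
import pickle,cv2,numpy as np
d=pickle.load(open('d0.pkl','rb'))
for n,(x,y,w,h) in {'scene':(120,130,200,150),'side':(200,150,200,150)}.items():
    cv2.imwrite(f'pics/{n}0c.png',cv2.resize(d[n]['color'][y:y+h,x:x+w],None,fx=4,fy=4,interpolation=cv2.INTER_CUBIC))
    i=d[n]; print(n,i['fx'],i['cx'],i['cy'],np.round(i['extrinsics'],3).tolist())
E
```

```text
scene 452.59265632019554 273.4064697661001 205.11768991867706 [[0.632, 0.775, 0.01, -0.382], [0.613, -0.492, -0.619, -0.273], [-0.474, 0.398, -0.785, 1.853], [0.0, 0.0, 0.0, 1.0]]
side 488.46519705278524 282.74164495239813 207.552859970102 [[0.777, -0.629, -0.012, -0.437], [-0.378, -0.452, -0.808, 0.299], [0.503, 0.632, -0.589, 1.039], [0.0, 0.0, 0.0, 1.0]]
```

View pics/scene0c.png

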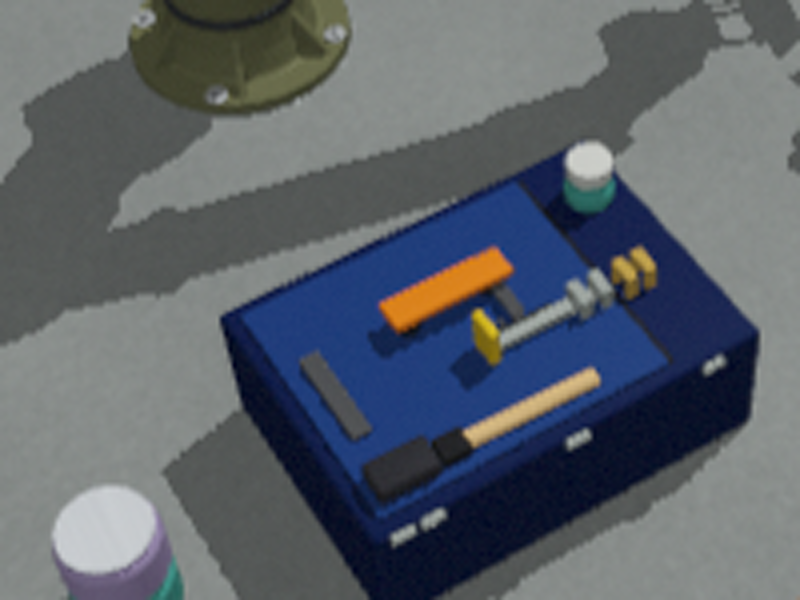

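View pics/side0c.png

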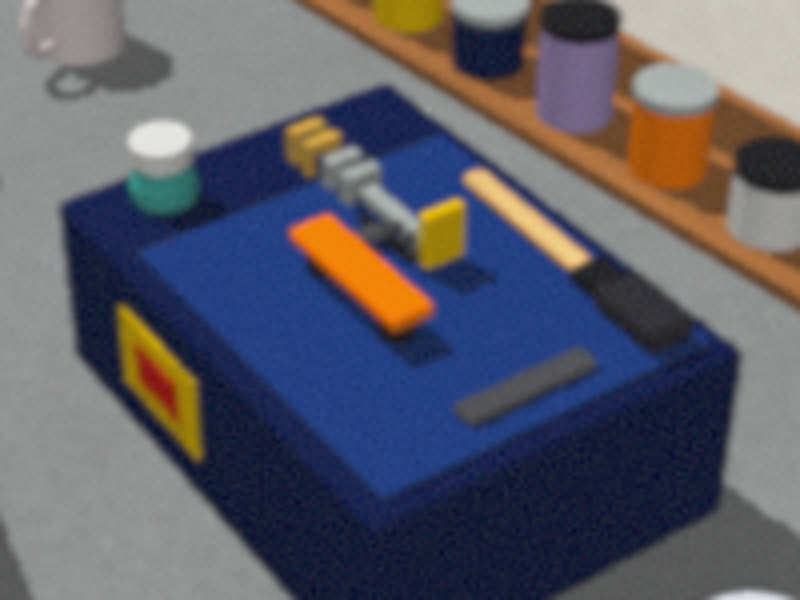

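View pics/scene0.png

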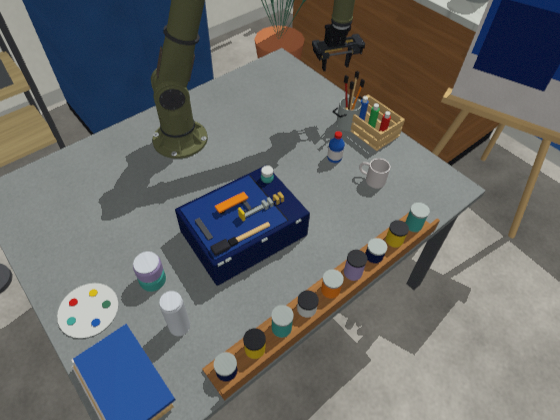

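```bash
cat > fit.py <<'E'
import pickle,cv2,numpy as np
from scipy.optimize import least_squares
d=pickle.load(open('d0.pkl','rb'))
off={'scene':(120,130),'side':(200,150)}
C={'scene':[((-.13,-.18),(222,320)),((.13,.18),(757,330)),((.13,-.18),(378,545))],
   'side':[((-.13,.18),(62,207)),((.13,.18),(388,87)),((.13,-.18),(740,352)),((-.13,-.18),(375,530))]}
def proj(i,P):
    E=i['extrinsics']; p=P@E[:3,:3].T+E[:3,3]
    return np.c_[i['fx']*p[:,0]/p[:,2]+i['cx'],i['fy']*p[:,1]/p[:,2]+i['cy']]
def box(x,y,z0,z1,sx,sy): return np.array([[x+a*sx/2,y+b*sy/2,z] for a in(-1,1) for b in(-1,1) for z in(z0,z1)])
M={}
for n in off:
    x,y=off[n]; im=d[n]['color'][y:y+150,x:x+200]; hsv=cv2.cvtColor(im,cv2.COLOR_BGR2HSV)
    for c,(lo,hi),(u,v) in [('bar',(7,17),((447,285) if n=='scene' else (360,270))),('tab',(22,32),((487,337) if n=='scene' else (442,233)))]:
        m=cv2.inRange(hsv,(lo,140,90),(hi,255,255)); _,L,S,_=cv2.connectedComponentsWithStats(m)
        k=L[v//4,u//4]; s=S[k]; M[n,c]=np.array([s[0]+x-.5,s[1]+y-.5,s[0]+s[2]+x-.5,s[1]+s[3]+y-.5]); print(n,c,k,M[n,c],s[4])
def W(p,P): c,s=np.cos(p[2]),np.sin(p[2]); return np.c_[p[0]+c*P[:,0]-s*P[:,1],p[1]+s*P[:,0]+c*P[:,1],P[:,2]]
def res(p):
    r=[]
    for n in off:
        i=d[n]
        P=W(p,np.array([[*a,.130] for a,_ in C[n]])); r+=list(.5*(proj(i,P)-np.array([np.array(b)/4+off[n] for _,b in C[n]])).ravel())
        for c,B in [('bar',box(-.03,p[3],.150,.160,.03,.11)),('tab',box(.03,p[4],.137,.176,.03,.01))]:
            q=proj(i,W(p,B)); r+=list(np.r_[q.min(0),q.max(0)]-M[n,c])
    return np.array(r)
best=min((least_squares(res,[.5,0.2,yaw,0,0],loss='soft_l1') for yaw in np.arange(-3,3,.7)),key=lambda s:s.cost)
p=best.x; print(p,best.cost); print(np.round(res(p),1))
from scipy.spatial.transform import Rotation as R
print('bar',W(p,np.array([[-.03,p[3],.16]])),'tab',W(p,np.array([[.03,p[4],.176]])))
np.save('p.npy',p)
E
python3 fit.py; python3 -c "
from look import *
from scipy.spatial.transform import Rotation as R
s=ctrl.get_state();print(R.from_rotvec(s['tool_rot']).as_matrix().round(3),s['position'])"
```

```text
scene bar 1 [214.5 191.5 247.5 212.5] 280
scene tab 3 [237.5 206.5 244.5 220.5] 61
side bar 6 [272.5 203.5 307.5 233.5] 424
side tab 2 [303.5 199.5 315.5 216.5] 138
[ 0.53846467 -0.07919165 -0.09318762 -0.01936616 -0.01768789] 8.508115136455501
[-1.  -1.2  0.7 -0.1 -0.9 -0.3 -0.4 -1.   1.2  0.7  0.1 -0.6  1.3  0.7
 -1.2 -0.6 -0.2 -0.9  0.9 -0.  -0.2  0.6 -1.2 -0.4  1.1  1.  -0.1 -0.4
  0.8  1.9]
bar [[ 0.50679276 -0.09568219  0.16      ]] tab [[ 0.56668859 -0.09959438  0.176     ]]
[[-0.92   0.391  0.   ]
 [ 0.391  0.92  -0.   ]
 [-0.    -0.    -1.   ]] [0.25421664 0.59820355 0.22256482]
```

```bash
cat > rel.py <<'E'
import sys,numpy as np
from look import *
from scipy.spatial.transform import Rotation as R
p=np.load('p.npy'); x,y,z=map(float,sys.argv[1:4])   # chest-local x,y ; world z (m)
c,s=np.cos(p[2]),np.sin(p[2])
T=np.array([p[0]+c*x-s*y,p[1]+s*x+c*y,z]); Rt=np.array([[-s,c,0],[c,s,0],[0,0,-1]]).T
st=ctrl.get_state(); R0=R.from_rotvec(st['tool_rot']).as_matrix()
d=st['position']-p[[0,1,1]]
print('t mm',(1000*R0.T@(T-st['position'])).round(1),'w',R.from_matrix(R0.T@Rt).as_rotvec().round(3),
 'local',(1000*np.array([c*d[0]+s*d[1],-s*d[0]+c*d[1],st['position'][2]])).round(1),'f',st['ft_force'].round(1),'t',round(float(st['time']),2),'q',st['joint_positions'].round(2),st['grip_width'])
E
python3 rel.py 0 -.042 .2226
```

```text
t mm [-539.3 -552.3   -0. ] w [0.    0.    1.262] local [-346.   648.   222.6] f [-0.  -0.8  0.1] t 1.65 q [-1.15  0.32 -0.07  1.45  0.02  1.37 -0.06] 0.9965680933240232
```

Call:
jog_arm(increments=[{"tx": -29, "ty": -29, "tz": 0, "wz": 0.12, "gripper": 0.52}, {"tx": -58, "ty": -58, "tz": 0, "wz": 0.24, "gripper": 0.52}, {"tx": -87, "ty": -87, "tz": 0, "wz": 0.36, "gripper": 0.52}, {"tx": -116, "ty": -116, "tz": 0, "wz": 0.48, "gripper": 0.52}, {"tx": -145, "ty": -145, "tz": 0, "wz": 0.6, "gripper": 0.52}])

```text
validation failed for argument at $.in...
```

```bash
python3 rel.py 0 -.042 .2226
```

```text
t mm [-539.3 -552.3   -0. ] w [0.    0.    1.262] local [-346.   648.   222.6] f [-0.  -0.8  0.1] t 1.65 q [-1.15  0.32 -0.07  1.45  0.02  1.37 -0.06] 0.9965680933240232
```

Call:
jog_arm(increments=[{"tx": -29, "ty": -29, "tz": 0, "wx": 0, "wy": 0, "wz": 0.12, "gripper": 0.52}, {"tx": -58, "ty": -58, "tz": 0, "wx": 0, "wy": 0, "wz": 0.24, "gripper": 0.52}, {"tx": -87, "ty": -87, "tz": 0, "wx": 0, "wy": 0, "wz": 0.36, "gripper": 0.52}, {"tx": -116, "ty": -116, "tz": 0, "wx": 0, "wy": 0, "wz": 0.48, "gripper": 0.52}, {"tx": -145, "ty": -145, "tz": 0, "wx": 0, "wy": 0, "wz": 0.6, "gripper": 0.52}])

```text
time: 2.07
position: [0.3314, 0.4063, 0.2227]
tool_rot: [-1.516, -2.751, -0.001]
ft_force: [1.0, -0.1, -0.6]
grip_width: 0.703
grip_force: 0.0
```

```bash
python3 rel.py 0 -.042 .2226
```

```text
t mm [-5.543e+02 -1.098e+02 -2.000e-01] w [ 0.    -0.     0.657] local [-251.3  464.1  222.7] f [ 1.  -0.1 -0.6] t 2.07 q [-1.01  0.05  0.08  1.76 -0.    1.32 -0.37] 0.7032872854561572
```

Call:
jog_arm(increments=[{"tx": -40, "ty": -8, "tz": 0, "wx": 0, "wy": 0, "wz": 0.1, "gripper": 0.52}, {"tx": -80, "ty": -16, "tz": 0, "wx": 0, "wy": 0, "wz": 0.2, "gripper": 0.52}, {"tx": -120, "ty": -24, "tz": 0, "wx": 0, "wy": 0, "wz": 0.3, "gripper": 0.52}, {"tx": -160, "ty": -32, "tz": 0, "wx": 0, "wy": 0, "wz": 0.4, "gripper": 0.52}, {"tx": -200, "ty": -40, "tz": 0, "wx": 0, "wy": 0, "wz": 0.5, "gripper": 0.52}])

```text
time: 2.48
position: [0.4054, 0.2162, 0.2229]
tool_rot: [-2.149, -2.292, -0.002]
ft_force: [1.0, 0.5, -0.1]
grip_width: 0.523
grip_force: 0.0
```

```bash
python3 rel.py 0 -.042 .2226
```

```text
t mm [-3.448e+02  1.072e+02  1.000e-01] w [ 0.001 -0.001  0.157] local [-159.9  281.7  222.9] f [ 1.   0.5 -0.1] t 2.48 q [-0.82 -0.1   0.26  1.91  0.03  1.33 -0.51] 0.5230310915650591
```

Call:
jog_arm(increments=[{"tx": -39, "ty": 12, "tz": 0, "wx": 0, "wy": 0, "wz": 0.05, "gripper": 0.52}, {"tx": -78, "ty": 24, "tz": 0, "wx": 0, "wy": 0, "wz": 0.1, "gripper": 0.52}, {"tx": -117, "ty": 36, "tz": 0, "wx": 0, "wy": 0, "wz": 0.157, "gripper": 0.52}, {"tx": -156, "ty": 48, "tz": 0, "wx": 0, "wy": 0, "wz": 0.157, "gripper": 0.52}, {"tx": -195, "ty": 60, "tz": 0, "wx": 0, "wy": 0, "wz": 0.157, "gripper": 0.52}])

```text
time: 2.9
position: [0.4787, 0.0257, 0.2231]
tool_rot: [2.317, 2.121, 0.002]
ft_force: [1.4, 0.5, 0.6]
grip_width: 0.518
grip_force: 0.0
```

```bash
python3 rel.py 0 -.042 .2226
```

```text
t mm [-141.2   68.5    0.4] w [ 0.001 -0.001  0.005] local [-69.2  98.8 223.1] f [1.4 0.5 0.6] t 2.9 q [-0.63 -0.07  0.5   1.87  0.03  1.33 -0.22] 0.5181554695848344
```

Call:
jog_arm(increments=[{"tx": -36, "ty": 17, "tz": 0, "wx": 0, "wy": 0, "wz": 0, "gripper": 0.52}, {"tx": -72, "ty": 34, "tz": 0, "wx": 0, "wy": 0, "wz": 0, "gripper": 0.52}, {"tx": -108, "ty": 51, "tz": 0, "wx": 0, "wy": 0, "wz": 0.005, "gripper": 0.52}, {"tx": -141, "ty": 68, "tz": 0, "wx": 0, "wy": 0, "wz": 0.005, "gripper": 0.52}, {"tx": -141, "ty": 68, "tz": 20, "wx": 0, "wy": 0, "wz": 0.005, "gripper": 0.52}])

```text
time: 3.32
position: [0.537, -0.1285, 0.2065]
tool_rot: [2.325, 2.097, 0.004]
ft_force: [0.1, -0.7, -0.0]
grip_width: 0.517
grip_force: 0.0
```

```bash
python3 rel.py 0 -.042 .172; python3 - <<'E'
from look import *
for n,(x,y,w,h) in {'side':(200,100,200,150),'wrist':(0,0,560,420)}.items():
    im=vision.get_image(n)['color'][y:y+h,x:x+w]
    cv2.imwrite(f'pics/{n}1.png',cv2.resize(im,(800,600) if n!='wrist' else (560,420),interpolation=cv2.INTER_CUBIC))
E
```

```text
t mm [ 7.4 -3.6 34.4] w [ 0.01   0.005 -0.01 ] local [  3.2 -49.3 206.5] f [ 0.1 -0.7 -0. ] t 3.32 q [-0.45  0.12  0.69  1.75 -0.08  1.29  0.16] 0.5173066712740925
```

View pics/side1.png

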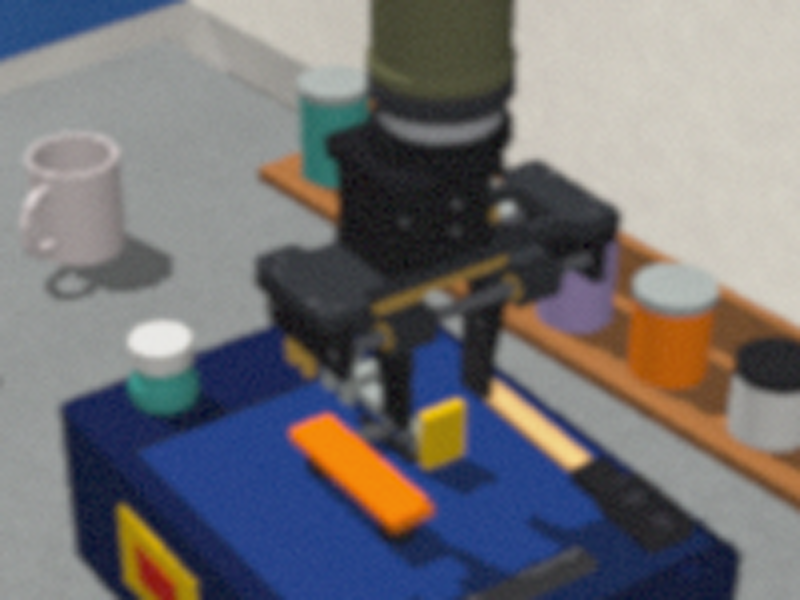

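View pics/wrist1.png

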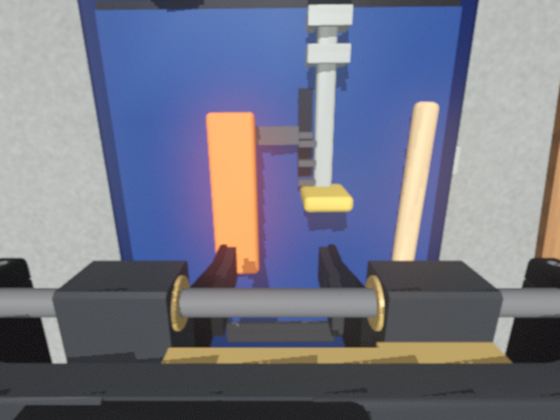

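```bash
python3 rel.py 0 -.042 .165
```

```text
t mm [-0.1  2.5 35.5] w [-0.004  0.001 -0.004] local [ -2.4 -41.8 200.5] f [-1.3  1.8 -0.9] t 3.42 q [-0.45  0.12  0.68  1.76 -0.08  1.29  0.15] 0.5218283769566444
```

Call:
jog_arm(increments=[{"tx": 0, "ty": 0, "tz": 12, "wx": 0, "wy": 0, "wz": 0, "gripper": 0.52}, {"tx": 0, "ty": 0, "tz": 24, "wx": 0, "wy": 0, "wz": 0, "gripper": 0.52}, {"tx": 0, "ty": 0, "tz": 37, "wx": 0, "wy": 0, "wz": 0, "gripper": 0.52}, {"tx": 0, "ty": 0, "tz": 37, "wx": 0, "wy": 0, "wz": 0, "gripper": 0.52}, {"tx": 0, "ty": 0, "tz": 37, "wx": 0, "wy": 0, "wz": 0, "gripper": 0.52}])

```text
time: 3.83
position: [0.5331, -0.1175, 0.1649]
tool_rot: [-2.319, -2.117, 0.001]
ft_force: [-0.5, -0.0, 0.4]
grip_width: 0.522
grip_force: 0.0
```

```bash
python3 rel.py 0 -.042 .165; python3 - <<'E'
from look import *
im=vision.get_image('side'); cv2.imwrite('pics/side2.png',cv2.resize(im['color'][150:270,230:390],(800,600),interpolation=cv2.INTER_CUBIC))
im=vision.get_image('wrist')['color']; cv2.imwrite('pics/wrist2.png',im)
E
```

```text
t mm [-3.3  1.7 -0.1] w [-0.002 -0.     0.002] local [ -1.7 -38.7 164.9] f [-0.5 -0.   0.4] t 3.83 q [-0.45  0.15  0.68  1.81 -0.1   1.22  0.17] 0.5221603247009038
```

View pics/side2.png

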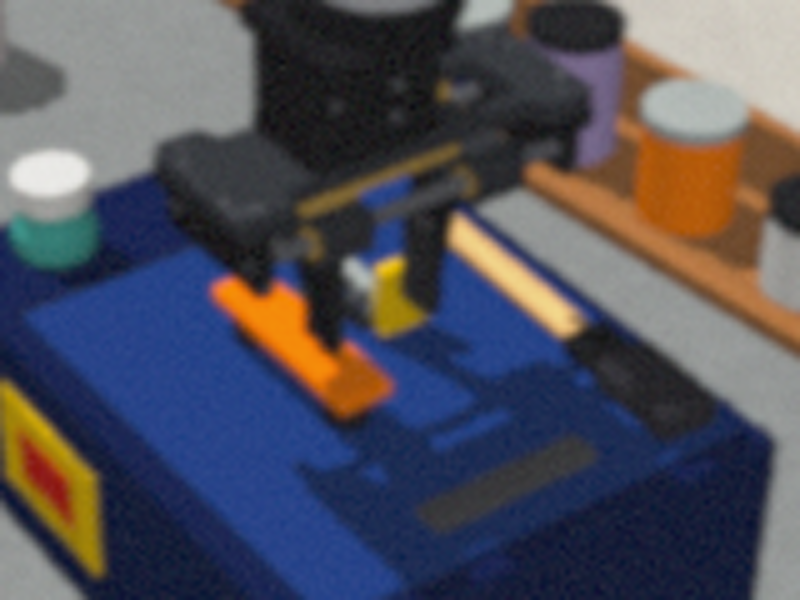

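View pics/wrist2.png

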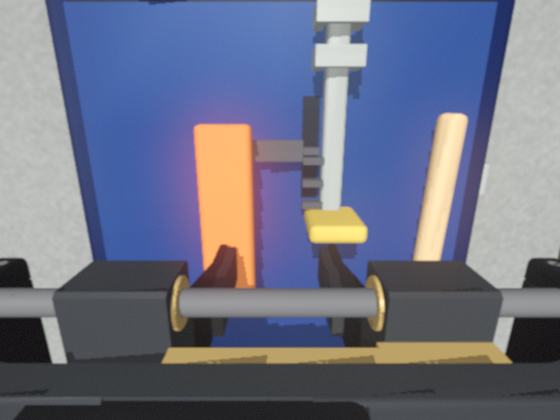

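Call:
jog_arm(increments=[{"tx": -2, "ty": 2, "tz": 4, "wx": 0, "wy": 0, "wz": 0, "gripper": 0.52}, {"tx": -2, "ty": 2, "tz": 8, "wx": 0, "wy": 0, "wz": 0, "gripper": 0.52}, {"tx": -2, "ty": 2, "tz": 12, "wx": 0, "wy": 0, "wz": 0, "gripper": 0.52}, {"tx": -2, "ty": 2, "tz": 14, "wx": 0, "wy": 0, "wz": 0, "gripper": 0.52}, {"tx": -2, "ty": 2, "tz": 14, "wx": 0, "wy": 0, "wz": 0, "gripper": 0.52}])

```text
time: 4.35
position: [0.5367, -0.1212, 0.1522]
tool_rot: [2.321, 2.114, 0.003]
ft_force: [2.6, -0.4, 4.9]
grip_width: 0.52
grip_force: 2.8
```

```bash
python3 rel.py 0 -.042 .151
```

```text
t mm [-0.  -2.2  1.2] w [0.003 0.    0.   ] local [  2.2 -42.  152.2] f [ 2.6 -0.4  4.9] t 4.35 q [-0.44  0.17  0.68  1.82 -0.12  1.19  0.19] 0.5200460268773679
```

Call:
jog_arm(increments=[{"tx": 0, "ty": -1, "tz": 1, "wx": 0, "wy": 0, "wz": 0, "gripper": 0.52}, {"tx": 0, "ty": -1, "tz": 2, "wx": 0, "wy": 0, "wz": 0, "gripper": 0.52}, {"tx": 0, "ty": -1, "tz": 3, "wx": 0, "wy": 0, "wz": 0, "gripper": 0.52}, {"tx": 0, "ty": -1, "tz": 3, "wx": 0, "wy": 0, "wz": 0, "gripper": 0.52}, {"tx": 0, "ty": -1, "tz": 3, "wx": 0, "wy": 0, "wz": 0, "gripper": 0.52}])

```text
time: 4.77
position: [0.5367, -0.1212, 0.1513]
tool_rot: [2.32, 2.114, 0.006]
ft_force: [0.5, -0.7, 12.9]
grip_width: 0.517
grip_force: 6.6
```

```bash
python3 rel.py 0 -.042 .151
```

```text
t mm [-0.  -2.2  0.3] w [ 0.005 -0.001  0.   ] local [  2.1 -42.  151.3] f [ 0.5 -0.7 12.9] t 4.77 q [-0.44  0.17  0.68  1.82 -0.12  1.18  0.19] 0.5174021722985512
```

Call:
jog_arm(increments=[{"tx": 4, "ty": -2, "tz": 0, "wx": 0, "wy": 0, "wz": 0, "gripper": 0.52}, {"tx": 8, "ty": -2, "tz": 0, "wx": 0, "wy": 0, "wz": 0, "gripper": 0.52}, {"tx": 13, "ty": -2, "tz": 0, "wx": 0, "wy": 0, "wz": 0, "gripper": 0.52}, {"tx": 18, "ty": -2, "tz": 0, "wx": 0, "wy": 0, "wz": 0, "gripper": 0.52}, {"tx": 23, "ty": -2, "tz": 0, "wx": 0, "wy": 0, "wz": 0, "gripper": 0.52}])

```text
time: 5.18
position: [0.5361, -0.1049, 0.1514]
tool_rot: [2.319, 2.105, -0.003]
ft_force: [-0.7, -12.5, 12.5]
grip_width: 0.519
grip_force: 7.6
```

```bash
python3 rel.py 0 .010 .151
```

```text
t mm [35.8 -0.2  0.1] w [ 0.006  0.008 -0.004] local [ 1.000e-01 -2.580e+01  1.514e+02] f [ -0.7 -12.5  12.5] t 5.18 q [-0.47  0.16  0.67  1.83 -0.1   1.18  0.14] 0.518585681205945
```

Call:
jog_arm(increments=[{"tx": 3, "ty": 0, "tz": 0, "wx": 0, "wy": 0, "wz": 0, "gripper": 0.52}, {"tx": 6, "ty": 0, "tz": 0, "wx": 0, "wy": 0, "wz": 0, "gripper": 0.52}, {"tx": 6, "ty": 0, "tz": 0, "wx": 0, "wy": 0, "wz": 0, "gripper": 0.52}, {"tx": 6, "ty": 0, "tz": 0, "wx": 0, "wy": 0, "wz": 0, "gripper": 0.52}, {"tx": 6, "ty": 0, "tz": 0, "wx": 0, "wy": 0, "wz": 0, "gripper": 0.52}])

```text
time: 5.6
position: [0.5367, -0.0982, 0.1514]
tool_rot: [2.319, 2.106, -0.002]
ft_force: [-0.1, -10.9, 12.7]
grip_width: 0.518
grip_force: 6.9
```

```bash
python3 rel.py 0 .010 .151
```

```text
t mm [29.1 -0.1  0.2] w [ 0.006  0.007 -0.003] local [  0.  -19.1 151.4] f [ -0.1 -10.9  12.7] t 5.6 q [-0.48  0.16  0.67  1.83 -0.1   1.18  0.12] 0.5184448465483268
```

Call:
jog_arm(increments=[{"tx": 4, "ty": 0, "tz": 0, "wx": 0, "wy": 0, "wz": 0, "gripper": 0.52}, {"tx": 8, "ty": 0, "tz": 0, "wx": 0, "wy": 0, "wz": 0, "gripper": 0.52}, {"tx": 12, "ty": 0, "tz": 0, "wx": 0, "wy": 0, "wz": 0, "gripper": 0.52}, {"tx": 16, "ty": 0, "tz": 0, "wx": 0, "wy": 0, "wz": 0, "gripper": 0.52}, {"tx": 20, "ty": 0, "tz": 0, "wx": 0, "wy": 0, "wz": 0, "gripper": 0.52}])

```text
time: 6.02
position: [0.5385, -0.0786, 0.1514]
tool_rot: [2.32, 2.105, -0.003]
ft_force: [-0.0, -10.8, 12.9]
grip_width: 0.522
grip_force: 6.7
```

```bash
python3 rel.py 0 .010 .151
```

```text
t mm [ 9.4 -0.   0.3] w [ 0.005  0.007 -0.004] local [  0.    0.6 151.4] f [ -0.  -10.8  12.9] t 6.02 q [-0.5   0.15  0.65  1.83 -0.09  1.18  0.08] 0.5218927000746356
```

Call:
jog_arm(increments=[{"tx": 3, "ty": 0, "tz": 0, "wx": 0, "wy": 0, "wz": 0, "gripper": 0.52}, {"tx": 6, "ty": 0, "tz": 0, "wx": 0, "wy": 0, "wz": 0, "gripper": 0.52}, {"tx": 9, "ty": 0, "tz": 0, "wx": 0, "wy": 0, "wz": 0, "gripper": 0.52}, {"tx": 12, "ty": 0, "tz": 0, "wx": 0, "wy": 0, "wz": 0, "gripper": 0.52}, {"tx": 12, "ty": 0, "tz": 0, "wx": 0, "wy": 0, "wz": 0, "gripper": 0.52}])

```text
time: 6.43
position: [0.5391, -0.0724, 0.1514]
tool_rot: [2.322, 2.097, -0.011]
ft_force: [-1.5, -20.2, 13.5]
grip_width: 0.521
grip_force: 12.2
```

```bash
python3 rel.py 0 .010 .151
```

```text
t mm [3.2 0.  0.3] w [ 0.005  0.014 -0.009] local [ -0.    6.8 151.4] f [ -1.5 -20.2  13.5] t 6.43 q [-0.52  0.15  0.65  1.84 -0.08  1.18  0.06] 0.5213506177148938
```

Call:
jog_arm(increments=[{"tx": 3, "ty": 0, "tz": 0, "wx": 0, "wy": 0, "wz": 0, "gripper": 0.52}, {"tx": 5, "ty": 0, "tz": 0, "wx": 0, "wy": 0, "wz": 0, "gripper": 0.52}, {"tx": 5, "ty": 0, "tz": 0, "wx": 0, "wy": 0, "wz": 0, "gripper": 0.52}, {"tx": 5, "ty": 0, "tz": 0, "wx": 0, "wy": 0, "wz": 0, "gripper": 0.52}, {"tx": 5, "ty": 0, "tz": 0, "wx": 0, "wy": 0, "wz": 0, "gripper": 0.52}])

```text
time: 6.85
position: [0.539, -0.0721, 0.1514]
tool_rot: [2.324, 2.089, -0.016]
ft_force: [-2.2, -28.4, 12.3]
grip_width: 0.521
grip_force: 15.2
```

```bash
python3 rel.py 0 .010 .151; python3 - <<'E'
from look import *
for n,(x,y) in {'side':(230,140),'scene':(170,150)}.items():
    im=vision.get_image(n); cv2.imwrite(f'pics/{n}3.png',cv2.resize(im['color'][y:y+120,x:x+160],(800,600),interpolation=cv2.INTER_CUBIC))
cv2.imwrite('pics/wrist3.png',vision.get_image('wrist')['color'])
E
```

```text
t mm [2.9 0.1 0.3] w [ 0.005  0.019 -0.013] local [-1.000e-01  7.100e+00  1.514e+02] f [ -2.2 -28.4  12.3] t 6.85 q [-0.52  0.15  0.65  1.84 -0.08  1.18  0.05] 0.5209881461665283
```

View pics/wrist3.png

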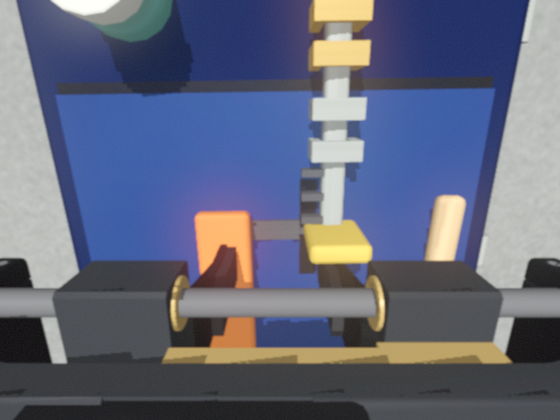

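Call:
jog_arm(increments=[{"tx": -6, "ty": 0, "tz": 0, "wx": 0, "wy": 0, "wz": 0, "gripper": 0.52}, {"tx": -12, "ty": 0, "tz": 0, "wx": 0, "wy": 0, "wz": 0, "gripper": 0.52}, {"tx": -17, "ty": 0, "tz": 0, "wx": 0, "wy": 0, "wz": 0, "gripper": 0.52}, {"tx": -17, "ty": 0, "tz": -3, "wx": 0, "wy": 0, "wz": 0, "gripper": 0.52}, {"tx": -17, "ty": 0, "tz": -10, "wx": 0, "wy": 0, "wz": 0, "gripper": 0.52}])

```text
time: 7.42
position: [0.5376, -0.0727, 0.1589]
tool_rot: [2.322, 2.114, 0.001]
ft_force: [1.7, -1.8, 1.9]
grip_width: 0.519
grip_force: 1.8
```

Call:
jog_arm(increments=[{"tx": 0, "ty": 0, "tz": -20, "wx": 0, "wy": 0, "wz": 0, "gripper": 0.52}, {"tx": 0, "ty": 0, "tz": -40, "wx": 0, "wy": 0, "wz": 0, "gripper": 0.52}, {"tx": 0, "ty": 0, "tz": -60, "wx": 0, "wy": 0, "wz": 0, "gripper": 0.52}, {"tx": 0, "ty": 0, "tz": -80, "wx": 0, "wy": 0, "wz": 0, "gripper": 0.52}, {"tx": 0, "ty": 0, "tz": -80, "wx": 0, "wy": 0, "wz": 0, "gripper": 0.52}])

```text
time: 7.83
position: [0.5382, -0.072, 0.2419]
tool_rot: [2.32, 2.114, 0.005]
ft_force: [0.4, -0.0, 0.3]
grip_width: 0.521
grip_force: 0.0
```

```bash
python3 rel.py 0 .010 .151; python3 - <<'E'
from look import *
im=vision.get_image('side'); cv2.imwrite('pics/side4.png',cv2.resize(im['color'][150:270,230:390],(800,600),interpolation=cv2.INTER_CUBIC))
E
```

```text
t mm [ 2.8  0.6 91. ] w [ 0.004 -0.001  0.   ] local [ -0.9   7.1 241.9] f [ 0.4 -0.   0.3] t 7.83 q [-0.52  0.08  0.65  1.71 -0.05  1.36  0.04] 0.5211177889734714
```

View pics/side4.png

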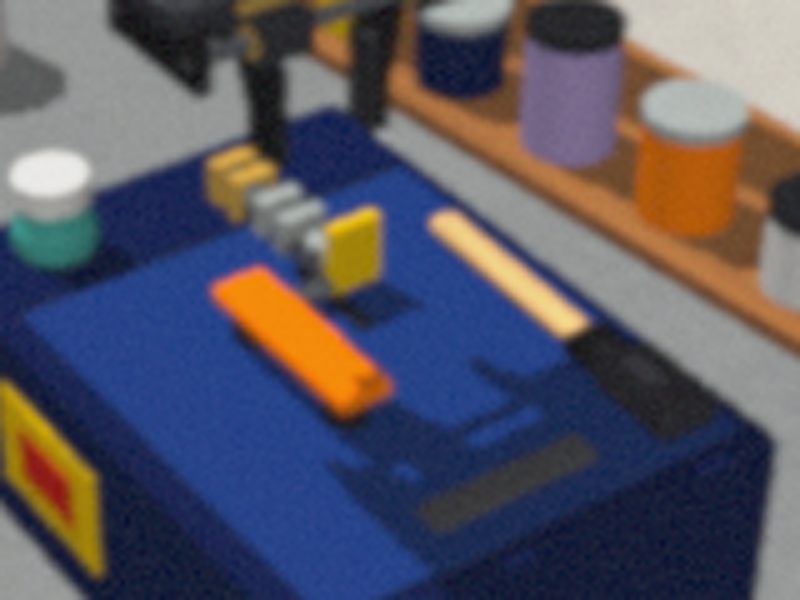

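```bash
python3 - <<'E'
import io,contextlib
with contextlib.redirect_stdout(io.StringIO()):
    from fit import *
from look import vision
for n in ['side','scene']:
    i=vision.get_image(n); x,y=off[n]; hsv=cv2.cvtColor(i['color'][y:y+150,x:x+200],cv2.COLOR_BGR2HSV)
    def tabbox(h):
        m=cv2.inRange(h,(22,140,90),(32,255,255)); _,L,S,cc=cv2.connectedComponentsWithStats(m)
        return [(S[k],cc[k]+off[n]) for k in range(1,len(S)) if 40<S[k][4]<400]
    h0=cv2.cvtColor(d[n]['color'][y:y+150,x:x+200],cv2.COLOR_BGR2HSV)
    print(n,'before',tabbox(h0),'after',tabbox(hsv))
    for s in (0,36,42): print(s,proj(i,W(p,box(.03,p[4]+s/1000,.137,.176,.03,.01))).mean(0).round(1))
E
```

```text
side before [(array([ 94,   0,  17,   8, 115], dtype=int32), array([301.77391304, 153.12173913])), (array([104,  50,  12,  17, 138], dtype=int32), array([309.82608696, 208.06521739])), (array([ 29,  77,  22,  38, 253], dtype=int32), array([239.94071146, 244.5770751 ]))] after [(array([ 95,  42,  10,  17, 128], dtype=int32), array([299.7890625, 200.03125  ])), (array([ 29,  77,  21,  38, 239], dtype=int32), array([240.10041841, 244.89121339]))]
0 [309.8 208.7]
36 [301.  201.5]
42 [299.6 200.4]
scene before [(array([118,  77,   7,  14,  61], dtype=int32), array([241.1147541 , 213.62295082]))] after [(array([129,  72,   7,  13,  59], dtype=int32), array([252.40677966, 207.91525424]))]
0 [241.8 213.6]
36 [251.5 208.6]
42 [253.1 207.7]
```

The tab moved about 42 mm in both views, so the bolt is home. The catch is up and the arm is clear, so I'm handing the job in.

```bash
python3 -c "
from bench import ctrl
print(ctrl.close_job())"
```

```text
the job is handed in; nothing more can be done
None
```

The job is handed in, with no verdict shown: the cameras put the bolt fully home (about 42 mm of travel), the catch was held down throughout and then sprang back up, and the arm is clear with nothing else touched.

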